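Temperature check of a covered topping pan with the infrared thermometer

TASK

Check the covered pan in the chilled topping rail: take its lid off by the handle and lay it, handle up, on the white cutting board, then pick the infrared thermometer out of its holder, carry it up and over the rail to the pan you opened, and hold it still there, pointing straight down, about 4 cm above the middle of the food. The thermometer must not touch the food, the pans or the rail, the things standing in front of the rail stay as they are, and you finish while still holding the thermometer over the food.

Things in the scene. Friction and masses are not known exactly. Their poses are not given: they have to be found in the camera images.
- rail: chilled topping rail, a steel counter-top well fixed to the counter; origin on the counter under the centre of its pan well. Its x axis points across the rail, away from the robot at yaw 0; its y axis along the row of pans. The well is 224 mm (x) by 376 mm (y), its top 150 mm above the counter; the cooling unit continues it from y = +188 to +299 mm and is 165 mm high. Three pans hang in the well side by side at y = -113, 0 and +113 mm, in any order.
- cheese_pan: steel topping pan, 176 mm (x) by 108 mm (y) over its flange, 100 mm deep, hung in the rail and fixed there; filled with white mozzarella balls. At the start it is the only pan with a lid on. Origin at the centre of its underside, 53 mm above the counter; its flange top is 100 mm above the origin.
- cheese_pan_top (a point): middle of the food surface in the cheese pan, 25 mm below the flange top, 128 mm above the counter; z up, x and y along the pan's length and width
- olive_pan: same pan, open, full of black olives; not to be touched; origin at the centre of its underside, 53 mm above the counter; food up to 75 mm above the origin
- sausage_pan: same pan, open, full of sausage slices; not to be touched; origin at the centre of its underside, 53 mm above the counter; food up to 75 mm above the origin
- lid: loose steel pan lid, about 0.18 kg, lying on the cheese pan: a plate 176 mm (x) by 108 mm (y) by 3 mm with a step 148 by 80 by 6 mm below it that drops into the pan's mouth (lift it straight up), and a strap handle on top. Origin at the centre of the step's underside; the plate's top is 9 mm and the handle's top 39 mm above the origin. Laid flat it rests on the step. z up out of the plate.
- lid_grip (a point): centre of the lid handle's bar, 34 mm above the lid's origin and 25 mm above the plate: the bar is 80 mm long along x, 12 mm wide along y, 10 mm thick, its underside 20 mm above the plate, carried on a post 8 mm thick at each end; pinch it across y from above
- board: white plastic cutting board on the counter, 300 mm (x) by 220 mm (y) by 15 mm thick, fixed; origin at the centre of its underside, on the counter
- holder: grey bench holder of the thermometer, fixed: foot 90 by 80 by 6 mm, with an upright sleeve 46 mm (x) by 38 mm (y) outside, 4 mm walls, open at the top 56 mm above the counter, its inner floor 8 mm above the counter; origin on the counter under the sleeve's centre
- thermometer_center (a point): centre of the white infrared stick thermometer, about 0.13 kg, 150 mm long, which stands loose and lens down in the holder: 75 mm from either end. Its z axis points from the lens along the body to the top end. The body is 32 mm (x) by 24 mm (y) in section; the lowest 16 mm is a round black nozzle 22 mm across. The top 100 mm stands out of the sleeve; pinch it there across y (24 mm), about 35 mm above the centre, from above and draw it straight up
- thermometer: the same thermometer; origin at the centre of the lens face, its lower end
- lens (a point): centre of the thermometer's lens face, the lower end of the nozzle; z points up the body, the thermometer looks along -z
- squeeze_bottle: red squeeze bottle, 56 mm across, 190 mm tall with its nozzle, standing in front of the rail; leave it; origin at the centre of its underside
- shaker: glass chilli shaker with a steel top, 68 mm across, 128 mm tall, standing in front of the rail; leave it; origin at the centre of its underside
- tin: small tin, 54 mm across, 88 mm tall, standing in front of the rail; leave it; origin at the centre of its underside
Mind the look-alikes: they are no part of the job. Several things have the shape of the lid; the one meant has the colours described above.

How it is judged:
On the way, in this order (a step that is already met when the one before it is completed fails the run):
1. the lid lies flat on the cutting board, handle up, let go (contact force between lid and board above 0.5 N and angle between lid's own z axis and vertical below 0.1 rad and contact force between the fingers and lid below 0.1 N), for 0.2 s.
2. the thermometer is out of its holder, carried by the gripper (height (world z) of lens above 0.06 m and contact force between the fingers and thermometer above 1 N), for 0.1 s.
At the end, for the whole second after the job is handed in: The lid lies flat (within 0.1 rad) on the cutting board, handle up and let go; the thermometer is held still in the fingers, upright within 0.14 rad, its lens 20 to 60 mm above the food of the cheese pan and within 18 mm sideways of its middle, touching neither pan nor lid (all of step 1 and horizontal distance between lens and cheese_pan_top below 0.018 m and z of lens in the frame of cheese_pan_top between 0.02 and 0.06 m and angle between thermometer's own z axis and vertical below 0.14 rad and linear speed of thermometer below 0.03 m/s and contact force between the fingers and thermometer above 1 N and contact force between thermometer and cheese_pan below 0.1 N and contact force between thermometer and lid below 0.1 N); the arm keeps its last pose, push and grip.
It fails at once if the thermometer touches the food, a pan or the rail (contact force between thermometer and cheese_pan above 0.3 N or contact force between thermometer and olive_pan above 0.3 N or contact force between thermometer and sausage_pan above 0.3 N or contact force between thermometer and rail above 0.3 N).
It fails at once if a thing standing in front of the rail is shoved or knocked over (distance of any of squeeze_bottle, shaker, tin from where it was at the start of the episode above 0.03 m or angle between any of squeeze_bottle, shaker, tin's own z axis and vertical above 0.4 rad).
It also fails if it takes over 64 s, if anything falls off the work surface, if the arm or the gripper's body presses on something with over 40 N, if the wrist force passes 120 N, or if a joint passes its speed limit or range.

ROBOT

A 6-joint arm with a two-finger parallel gripper is mounted at the origin on the work surface. World frame = base frame: x ahead of the robot, y to its left, z up, the work surface at z = 0. Lengths are in m, angles in rad, forces in N, time in s.
With the tool pointing down it reaches from about 0.275 to 0.775 m from the base axis. Payload 14.6 kg.
Tool frame: the origin (TCP) lies at the very end of the fingers, on their centre line; the grasp point (between the pads) lies 19 mm behind it; z points along the fingers, y is the line along which they close (so a half turn about z gives the same grasp; the last joint's range is limited). The gripper opens to 85 mm and grips with 20 to 120 N. Pads are 22 mm wide; open, the fingers measure 114 mm over their backs; the gripper's body (76 mm by 85 mm) begins 54 mm behind the grasp point. The pads swing forward as they close: fully open they stand 13 mm farther back than shut.
Start: joints at [1.039, 0.263, -0.048, 1.259, 0, 1.415], TCP at [0.193, 0.488, 0.231] pointing down, gripper open.
Joint ranges: [-2.65, 2.65], [-0.89, 1.7], [-1.18, 1.37], [-2.13, 2.11], [-1.35, 1.29], [-3.14, 3.14]. Speed limits (rad/s): [1.89, 1.89, 2.57, 2.79, 3.14, 3.14].

INTERFACE

Orientations are given as a rotation vector (axis times angle).
In Python, from plant import r gives the robot as it stands.
- The arm moves only by the tool move_arm, never from a script. Its argument "deltas" is a list of rows, each a list of 7 numbers: the shift along the tool's x, y, z in mm, then the turn, a rotation vector about the tool's x, y, z in rad, then the gripper's target within -1 to 1 (fully open at 1, half-way at 0, shut at -1). A call has 1 to 10 rows; each row is the pose to reach, as a shift and turn from the pose commanded when the call began, along the tool's axes at that moment; what a row does not reach only later rows make up. A row lasts 1/12 s, in which the tool goes at most 41.7 mm and 7.16 degrees, less where a joint would pass 70% of its speed; a pose out of reach is approached as far as the arm can. A call with a gripper value outside its range is refused whole. The fingers move at their own pace and stop on an object; "newtons" is the grip in N (left out, the last holds). Time passes only in rows, so rows that repeat a pose let the fingers close. It gives the time, the measured TCP pose, the force, the opening and the grip force at its end, in the units of the state.
- r.get_state(): the state, without advancing time (a new reading comes with each control period).
- r.capture(name): name is "scene" or "top" or "wrist"; returns (picture, depth): 400x640x3 uint8, red, green, blue; 400x640 float32, m along the optical axis (not along the pixel's ray), 0 where there is no reading.
- r.calibration(name): a dict with "fovy" (degrees; the focal length in pixels is half the picture's height over the tangent of half this angle, whatever the lens; pixels are square), "cx", "cy" (the principal point, pixels), "k1" (the pictures are not rectified: a ray, as slopes to the right and down, at radius r is drawn at 1 + k1 r^2 times it, then the intrinsics apply), "origin" and "rotation" of the camera in the world; the wrist camera has in their place "hand_eye" (4x4, takes a point from camera to tool coordinates, whose origin is the TCP and whose axes are the flange's). Camera axes: x right, y up, looking along -z (the intrinsics and any distortion apply to the point x, -y, -z); pixel columns grow to the right and rows downward; lengths in m; the calibration is good to about 2 mm. A picture is of the moment at which its call begins: read the wrist's pose just before it. calibration takes no time and is no camera call.
- r.sign_off(): hands the job in; it is judged then, once.
The state is a dict: "time": time; "joints": joint angles; "joint_vel": joint speeds; "joint_efforts": joint torques, N m; "tcp_pos": TCP position; "tcp_rot": TCP orientation; "force": force on the tool from outside, world axes, zero at the start; "torque": the same for the moment, N m; "finger_gap": opening from 0.0 (shut) to 1.0 (fully open); "finger_force": force on a finger pad.
Only numpy, scipy, OpenCV 4.12 (cv2) and the standard library are available. Lean on these libraries where they do the work, as an engineer would, in place of code of your own. Each camera call takes 0.05 s, during which the arm holds its last target. There are 200 camera calls.

## Working session

There is one attempt and no reset: what is moved stays moved. The work goes in short steps, Python scripts to look and compute and a tool call to move; the robot and the scene stay as the last step left them, time stands still between calls to the robot, and variables do not carry over. Pictures are saved under pics/ and viewed, at most 10 in all, crops included, and the job is handed in when it is done.

Besides the shell and the picture viewer there is one more tool, called after "Call:" in YAML: its name, and indented under it one key for each argument. move_arm: Moves the arm, as the interface text tells. Its arguments: {"type":"object","properties":{"deltas":{"type":"array"},"newtons":{"type":"number"}},"required":["deltas"]}

```bash
mkdir -p pics; cat > h.py <<'E'
import numpy as np, cv2
from scipy.spatial.transform import Rotation as R
from plant import r
def cam(name, st=None):
    c=r.calibration(name)
    f=200/np.tan(np.radians(c["fovy"])/2)
    if "hand_eye" in c:
        T=np.eye(4);T[:3,:3]=R.from_rotvec(st["tcp_rot"]).as_matrix();T[:3,3]=st["tcp_pos"]
        T=T@np.array(c["hand_eye"]);O,M=T[:3,3],T[:3,:3]
    else: O,M=np.array(c["origin"]),np.array(c["rotation"])
    return dict(f=f,cx=c["cx"],cy=c["cy"],k=c["k1"],O=O,M=M)
def rays(c,uv):
    uv=np.atleast_2d(np.asarray(uv,float))
    d=(uv-[c["cx"],c["cy"]])/c["f"]; s=d.copy()
    for _ in range(20): s=d/(1+c["k"]*(s**2).sum(1,keepdims=True))
    return np.c_[s[:,0],-s[:,1],-np.ones(len(s))]@c["M"].T
def plane(c,uv,z):
    d=rays(c,uv); return c["O"]+d*((z-c["O"][2])/d[:,2])[:,None]
def depthpts(c,uv,dep):
    return c["O"]+rays(c,uv)*np.atleast_1d(dep)[:,None]
def allpts(c,dep):
    v,u=np.mgrid[0:400,0:640]
    return depthpts(c,np.c_[u.ravel(),v.ravel()],dep.ravel()).reshape(400,640,3)
def proj(c,p):
    q=(np.atleast_2d(p)-c["O"])@c["M"]; s=np.c_[q[:,0]/-q[:,2],-q[:,1]/-q[:,2]]
    s=s*(1+c["k"]*(s**2).sum(1,keepdims=True)); return s*c["f"]+[c["cx"],c["cy"]]
def tri(c1,u1,c2,u2):
    A=[];b=[]
    for c,u in((c1,u1),(c2,u2)):
        d=rays(c,u)[0];d/=np.linalg.norm(d);P=np.eye(3)-np.outer(d,d);A.append(P);b.append(P@c["O"])
    return np.linalg.lstsq(np.vstack(A),np.hstack(b),rcond=None)[0]
E
python3 - <<'E'
from h import *
st=r.get_state(); print(st)
for n in("scene","top","wrist"):
    p,d=r.capture(n); cv2.imwrite(f"pics/{n}0.png",p[...,::-1]); np.save(f"{n}0.npy",d); print(n,cam(n,st))
E
```

```text
{'time': 0.0, 'joints': array([ 1.03872171e+00,  2.63519411e-01, -4.89190488e-02,  1.25936687e+00,
        2.35570444e-05,  1.41553443e+00]), 'joint_vel': array([-0.00113751, -0.00153294, -0.00125875, -0.00010364, -0.00011171,
       -0.00093135]), 'joint_efforts': array([ 3.46208704e-03, -6.37601638e+01,  3.84563756e+01,  1.36825000e-02,
        3.31818498e-06,  1.29909037e-05]), 'tcp_pos': array([0.19302897, 0.48795549, 0.23083347]), 'tcp_rot': array([-5.88332616e-01, -3.08564282e+00,  1.47961977e-03]), 'force': array([-0.37701728, -0.23193564,  0.14811462]), 'torque': array([ 0.05092475,  0.02152506, -0.0163996 ]), 'finger_force': 0.0, 'finger_gap': 0.9978917784891539}
scene {'f': np.float64(374.35260557080977), 'cx': 321.8990986520512, 'cy': 196.40615303654243, 'k': -0.08167495358042995, 'O': array([ 1.1624623 , -0.36887134,  0.79081724]), 'M': array([0.78163883, 0.43013498, 0.97671618])}
top {'f': np.float64(474.868968395701), 'cx': 321.08120607587165, 'cy': 192.8248578571974, 'k': -0.11364158896258364, 'O': array([0.32904853, 0.0485038 , 1.31939111]), 'M': array([ 0.10716268, -0.11243849, -1.57724453])}
wrist {'f': np.float64(288.25815371272796), 'cx': 321.93826984270817, 'cy': 197.79668027543372, 'k': 0.012600701523090686, 'O': array([0.12342912, 0.51500191, 0.37376306]), 'M': array([[ 0.36763828, -0.88907744, -0.27273321],
       [ 0.92996786,  0.3510398 ,  0.10922839],
       [-0.00137228, -0.29378966,  0.95586911]])}
```

View pics/scene0.png

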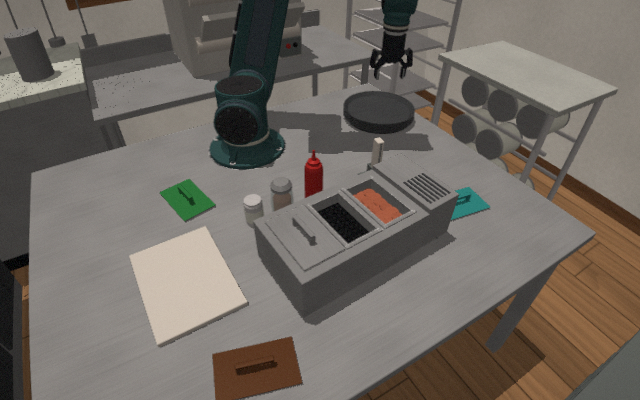

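View pics/top0.png

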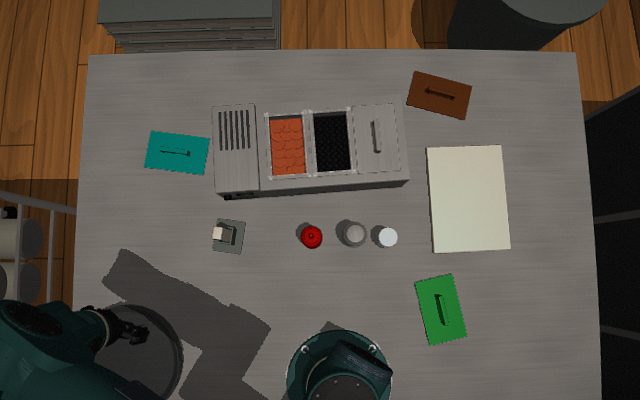

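Candidates for the lid (top view): steel lid on the rail (377,137), brown (438,93), green (440,308) and teal (177,152). The steel one in the rail fits the description. The board is at (468,198), the holder with the thermometer at (225,235), the bottle at (311,237), the shaker at (353,233) and the tin at (387,236).

```bash
sed -i 's/np.array(c\["rotation"\])$/R.from_rotvec(c["rotation"]).as_matrix() if np.size(c["rotation"])==3 else np.array(c["rotation"])/' h.py
python3 - <<'E'
from h import *
P={};I={}
for n in("scene","top"):
    I[n]=cv2.imread(f"pics/{n}0.png"); d=np.load(f"{n}0.npy"); c=cam(n); P[n]=allpts(c,d); P[n][d==0]=np.nan
t=P["top"]
def at(u,v,n="top"): return np.nanmedian(P[n][v-1:v+2,u-1:u+2].reshape(-1,3),0).round(4)
for k,uv in dict(counter=(270,300),handle=(377,137),lidplate=(390,160),board=(468,198),therm=(218,233),bottle=(311,237),shaker=(354,233),tin=(388,236),olive=(332,140),saus=(288,145),cool=(225,180)).items(): print(k,at(*uv))
print("scene handle",at(304,230,"scene"),"board",at(185,280,"scene"),"therm",at(378,145,"scene"))
def rect(mask,z):
    mask=cv2.morphologyEx(mask.astype(np.uint8),cv2.MORPH_OPEN,np.ones((3,3)))
    k=max(cv2.findContours(mask,0,2)[0],key=cv2.contourArea)[:,0]
    q=plane(cam("top"),k,z); return cv2.minAreaRect((q[:,:2]*1000).astype(np.float32))
img=I["top"].astype(int)
m=(img.min(2)>150); m[:, :400]=0; m[:140]=0; m[260:]=0
print("board",rect(m,.015))
z=t[...,2]; box=np.zeros(z.shape,bool); box[90:215,200:420]=1
print("rail",rect((z>.135)&(z<.18)&box,.152))
print("cool",rect((z>.159)&(z<.18)&box,.165))
hm=(z>.17)&(z<.2)&box
print("handle px",hm.sum(), rect(hm,.187), np.nanmedian(z[hm]))
b2=np.zeros(z.shape,bool); b2[210:260,200:255]=1
tm=(z>.13)&b2; print("therm",tm.sum(),rect(tm,.158),np.nanmedian(z[tm]))
print("holder", rect((img.sum(2)<330)&b2,.006))
# crops
a=cv2.resize(I["top"][90:260,200:420],None,fx=3,fy=3,interpolation=cv2.INTER_CUBIC)
cv2.imwrite("pics/crop1.png",a)
E
```

```text
counter [0.2197 0.1856 0.0012]
handle [ 0.6262 -0.0948  0.1841]
lidplate [ 0.5744 -0.13    0.1546]
board [ 0.4943 -0.3694  0.0128]
therm [0.395  0.2977 0.1575]
bottle [0.3831 0.0692 0.1701]
shaker [ 0.3941 -0.038   0.1274]
tin [ 0.3875 -0.1293  0.0881]
olive [0.6364 0.0142 0.1212]
saus [0.6224 0.1279 0.125 ]
cool [0.5259 0.2818 0.1638]
scene handle [ 0.6468 -0.1011  0.1858] board [ 0.5083 -0.3706  0.0158] therm [0.4085 0.2895 0.1494]
board ((495.46087646484375, -369.3768310546875), (295.7439880371094, 215.39859008789062), 2.1095805168151855)
rail ((621.4949951171875, 73.53033447265625), (228.82040405273438, 489.2478332519531), 3.5209286212921143)
cool ((608.6082763671875, 258.9117736816406), (222.98020935058594, 111.33696746826172), 4.08964729309082)
handle px 197 ((629.5994873046875, -93.60958862304688), (79.30076599121094, 12.59359359741211), 3.8632924556732178) 0.18382180401398895
therm 161 ((395.4151916503906, 298.43707275390625), (28.83694076538086, 34.60672378540039), 82.64224243164062) 0.15550349713175593
holder ((396.0572509765625, 300.9119873046875), (83.85733032226562, 92.69422149658203), 81.53954315185547)
```

View pics/crop1.png

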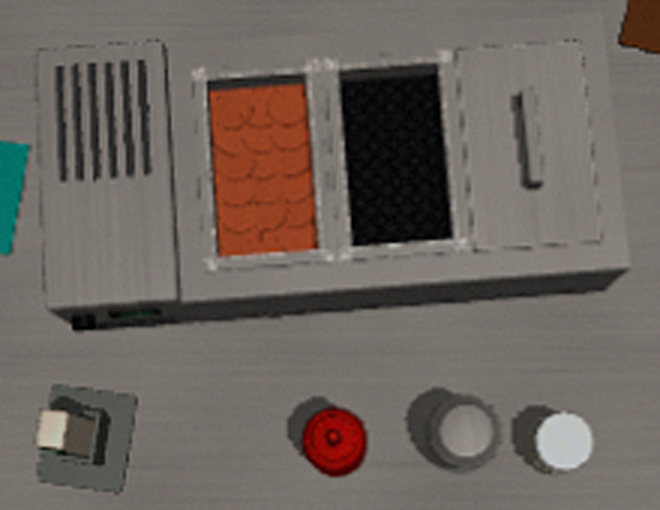

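The crop shows the plain steel lid on the right pan of the rail, its grey handle at crop (527,140), i.e. top view about (376,137). It measures 79 x 13 mm at z≈0.184, which matches. The other lids are teal and brown, lying on the counter, plus the green one outside this crop. Next: a wrist view above it.

```bash
cat >> h.py <<'E'
def delta(p,yaw):
    """tool shift mm and turn to reach TCP p pointing down with tool y along angle yaw(deg, world; tool x = y turned +90)"""
    st=r.get_state(); M=R.from_rotvec(st["tcp_rot"]).as_matrix()
    a=np.radians(yaw); y=np.array([np.cos(a),np.sin(a),0]); z=np.array([0,0,-1.]); T=np.c_[np.cross(y,z),y,z]
    print("t",round(st["time"],2),"tcp",st["tcp_pos"].round(4),"d mm",(M.T@(np.array(p)-st["tcp_pos"])*1000).round(1),"turn",R.from_matrix(M.T@T).as_rotvec().round(3),"F",st["force"].round(1),"gap",round(st["finger_gap"],3))
E
python3 -c "
from h import *
delta([.60,-.095,.32],93.7); print(r.get_state()['joints'])"
```

```text
t 0.15 tcp [0.1931 0.488  0.2309] d mm [-592.9 -392.4  -88.8] turn [-0.001 -0.    -0.441] F [-0.1 -0.   0.3] gap 0.999
[ 1.03869875e+00  2.63414361e-01 -4.87726894e-02  1.25938633e+00
  2.02102179e-06  1.41550431e+00]
```

Call:
move_arm:
  deltas:
    - [0,0,-40,0,0,0,1]
    - [-60,-40,-80,0,0,-0.1,1]
    - [-593,-392,-89,0,0,-0.44,1]
    - [-593,-392,-89,0,0,-0.44,1]
    - [-593,-392,-89,0,0,-0.44,1]
    - [-593,-392,-89,0,0,-0.44,1]
    - [-593,-392,-89,0,0,-0.44,1]
    - [-593,-392,-89,0,0,-0.44,1]
    - [-593,-392,-89,0,0,-0.44,1]
    - [-593,-392,-89,0,0,-0.44,1]

```text
time: 0.98
tcp_pos: [0.3971, 0.1957, 0.3053]
tcp_rot: [-0.099, 3.14, 0.0]
force: [0.5, 1.5, 0.6]
finger_gap: 1.0
finger_force: 0.0
```

```bash
python3 -c "
from h import *
delta([.60,-.095,.32],93.7)"
```

```text
t 0.98 tcp [0.3971 0.1957 0.3053] d mm [-184.1 -302.9  -14.7] turn [ 0.     0.    -0.001] F [0.5 1.5 0.6] gap 1.0
```

Call:
move_arm:
  deltas:
    - [-184,-303,-15,0,0,0,1]
    - [-184,-303,-15,0,0,0,1]
    - [-184,-303,-15,0,0,0,1]
    - [-184,-303,-15,0,0,0,1]
    - [-184,-303,-15,0,0,0,1]
    - [-184,-303,-15,0,0,0,1]
    - [-184,-303,-15,0,0,0,1]
    - [-184,-303,-15,0,0,0,1]
    - [-184,-303,-15,0,0,0,1]
    - [-184,-303,-15,0,0,0,1]

```text
time: 1.82
tcp_pos: [0.6012, -0.097, 0.3183]
tcp_rot: [0.094, -3.138, -0.0]
force: [0.6, 0.7, -0.4]
finger_gap: 1.001
finger_force: 0.0
```

```bash
python3 - <<'E'
from h import *
st=r.get_state(); p,d=r.capture("wrist"); c=cam("wrist",st)
cv2.imwrite("pics/w1.png",p[...,::-1]); np.save("w1.npy",d)
P=allpts(c,d); z=P[...,2]
m=(z>.174)&(z<.2)&(P[...,0]>.55)&(P[...,1]<0)&(P[...,1]>-.2)
n,l,s,ce=cv2.connectedComponentsWithStats(m.astype(np.uint8))
for i in range(1,n):
    if s[i,4]>100:
        q=P[l==i]; print(s[i],np.median(q,0),cv2.minAreaRect((q[:,:2]*1000).astype(np.float32)))
        px=ce[i]; print("px",px,"tri with top:",)
pl=(z>.145)&(z<.165)&(abs(P[...,0]-.63)<.06)&(abs(P[...,1]+.1)<.03); print("plate",pl.sum(),np.median(z[pl]))
delta([.63,-.095,.164],93.7)
E
```

```text
[314 178  12  76 875] [ 0.62868469 -0.09821327  0.18607103] ((632.7661743164062, -98.32891845703125), (80.03614044189453, 11.40977668762207), 3.5574166774749756)
px [319.68228571 214.85371429] tri with top:
plate 4576 0.15623599561806448
t 1.87 tcp [ 0.6002 -0.0951  0.3188] d mm [-30.   -1.8 154.7] turn [ 0.001 -0.002 -0.004] F [-0.6  1.1 -0. ] gap 1.0
```

View pics/w1.png

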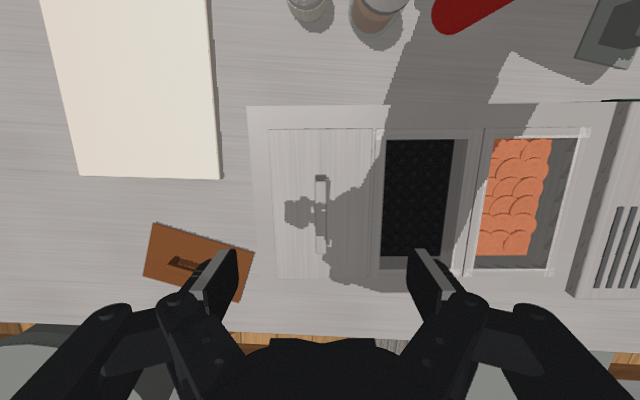

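The wrist view shows the lid handle as a thin bar at (320,215), agreeing with the top view to about 3 mm at height 0.186.

Call:
move_arm:
  deltas:
    - [-31,-3,40,0,0,0,1]
    - [-31,-3,80,0,0,0,1]
    - [-31,-3,110,0,0,0,1]
    - [-31,-3,135,0,0,0,1]
    - [-31,-3,148,0,0,0,1]
    - [-31,-3,154,0,0,0,1]
    - [-31,-3,154,0,0,0,1]
  newtons: 40

```text
time: 2.45
tcp_pos: [0.6296, -0.0933, 0.1654]
tcp_rot: [0.1, -3.138, -0.001]
force: [1.1, 0.7, -0.9]
finger_gap: 0.999
finger_force: 0.0
```

Call:
move_arm:
  deltas:
    - [0,0,0,0,0,0,-1]
    - [0,0,0,0,0,0,-1]
    - [0,0,0,0,0,0,-1]
    - [0,0,0,0,0,0,-1]
    - [0,0,0,0,0,0,-1]
    - [0,0,0,0,0,0,-1]
  newtons: 40

```text
time: 2.95
tcp_pos: [0.6306, -0.0944, 0.1665]
tcp_rot: [-0.099, 3.14, -0.001]
force: [3.8, -16.1, 8.0]
finger_gap: 0.149
finger_force: 10.3
```

Call:
move_arm:
  deltas:
    - [0,-2,0,0,0,0,-1]
    - [0,-2,0,0,0,0,-1]
    - [0,-2,0,0,0,0,-1]

```text
time: 3.2
tcp_pos: [0.6309, -0.0964, 0.1666]
tcp_rot: [-0.099, 3.139, -0.0]
force: [-0.5, -0.8, 5.8]
finger_gap: 0.127
finger_force: 41.8
```

```bash
python3 -c "
from h import *
delta([.63,-.095,.164],93.7); print(r.get_state()['finger_force'])"
```

```text
t 3.2 tcp [ 0.6309 -0.0964  0.1666] d mm [0.8 1.4 2.6] turn [-0.     0.001 -0.002] F [-0.5 -0.8  5.8] gap 0.127
41.77884221076965
```

Call:
move_arm:
  deltas:
    - [0,0,-5,0,0,0,-1]
    - [0,0,-12,0,0,0,-1]
    - [0,0,-25,0,0,0,-1]
    - [0,0,-45,0,0,0,-1]
    - [0,0,-65,0,0,0,-1]
    - [30,-40,-65,0,0,0,-1]
    - [70,-110,-65,0,0,0,-1]
    - [118,-282,-65,0,0,0,-1]
    - [118,-282,-65,0,0,0,-1]
    - [118,-282,-65,0,0,0,-1]

```text
time: 4.03
tcp_pos: [0.5556, -0.2905, 0.2319]
tcp_rot: [-0.1, 3.14, -0.0]
force: [1.1, -0.1, -2.8]
finger_gap: 0.128
finger_force: 40.9
```

```bash
python3 -c "
from h import *
delta([.495,-.370,.06],93.0)
p,d=r.capture('scene');cv2.imwrite('pics/s2.png',p[...,::-1])"
```

```text
t 4.03 tcp [ 0.5556 -0.2905  0.2319] d mm [ 65.6 -75.5 171.9] turn [-0.     0.     0.011] F [ 1.1 -0.1 -2.8] gap 0.128
```

View pics/s2.png

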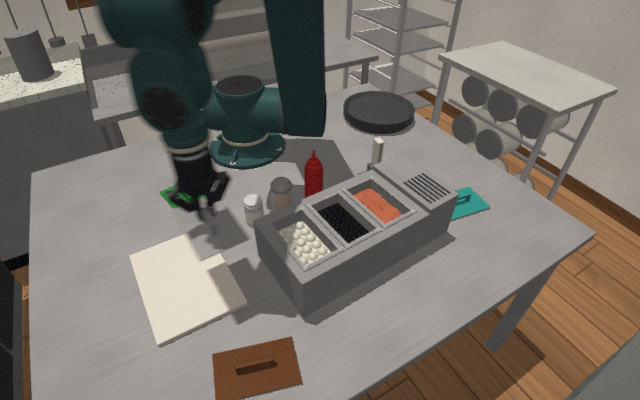

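The cheese pan is open at (303,245), with white balls visible. The lid under the gripper near (205,215) is hard to make out, so I'll crop in and check its tilt by depth.

```bash
python3 - <<'E'
from h import *
p,d=r.capture('scene'); c=cam('scene'); P=allpts(c,d); st=r.get_state()
print(st['tcp_pos'],proj(c,st['tcp_pos']-[0,0,.01]))
a=cv2.resize(p[130:330,120:320,::-1],None,fx=3,fy=3,interpolation=cv2.INTER_CUBIC);cv2.imwrite('pics/s3.png',a)
for nm in("scene","top"):
    p,d=r.capture(nm);P=allpts(cam(nm),d)
    m=(d>0)&(abs(P[...,0]-st['tcp_pos'][0])<.11)&(abs(P[...,1]-st['tcp_pos'][1])<.08)&(P[...,2]>.1)&(P[...,2]<st['tcp_pos'][2]-.004)
    q=P[m];print(nm,len(q))
    if len(q)>20:
        A=np.c_[q[:,:2]-st['tcp_pos'][:2],np.ones(len(q))];print(np.linalg.lstsq(A,q[:,2],rcond=None)[0],cv2.minAreaRect((q[:,:2]*1000).astype(np.float32)),q[:,2].min(),q[:,2].max())
E
```

```text
[ 0.55479227 -0.29406433  0.23110709] [[203.90445762 223.6485332 ]]
scene 2276
[ 0.0032527  -0.00552805  0.22127721] ((557.8115234375, -292.8524169921875), (179.3390655517578, 108.67572784423828), 3.842982530593872) 0.2176359744319739 0.22700709231237082
top 923
[0.00249154 0.00538706 0.2189191 ] ((586.6124877929688, -286.3758850097656), (120.24263763427734, 103.25279235839844), 3.3630619049072266) 0.21239498107274923 0.2251838933602588
```

View pics/s3.png

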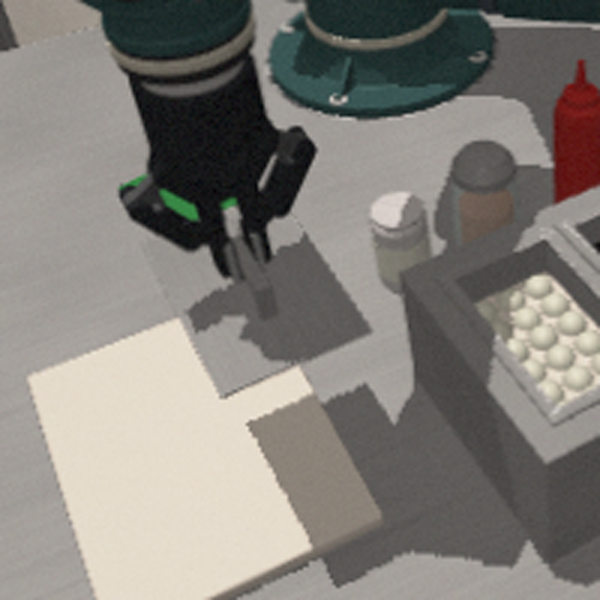

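The lid hangs flat (slope < 0.01), measuring 179 x 109 mm. Placing it on the board.

Call:
move_arm:
  deltas:
    - [65,-72,20,0,0,0,-1]
    - [65,-72,50,0,0,0,-1]
    - [65,-72,85,0,0,0,-1]
    - [65,-72,120,0,0,0,-1]
    - [65,-72,150,0,0,0,-1]
    - [65,-72,170,0,0,0,-1]
    - [65,-72,182,0,0,0,-1]
    - [65,-72,188,0,0,0,-1]
    - [65,-72,188,0,0,0,-1]

```text
time: 4.98
tcp_pos: [0.4964, -0.3636, 0.0424]
tcp_rot: [0.101, -3.139, -0.002]
force: [0.1, -0.1, -1.7]
finger_gap: 0.125
finger_force: 40.9
```

```bash
python3 -c "
from h import *
delta([.495,-.370,.035],93.7)"
```

```text
t 4.98 tcp [ 0.4964 -0.3636  0.0424] d mm [ 1.8 -6.3  7.4] turn [ 0.001 -0.001  0.   ] F [ 0.1 -0.1 -1.7] gap 0.125
```

Call:
move_arm:
  deltas:
    - [0,0,3,0,0,0,-1]
    - [0,0,5,0,0,0,-1]
    - [0,0,7,0,0,0,-1]
    - [0,0,8,0,0,0,-1]
    - [0,0,8,0,0,0,-1]

```text
time: 5.4
tcp_pos: [0.4963, -0.3649, 0.0353]
tcp_rot: [-0.099, 3.14, -0.0]
force: [0.2, -0.5, -2.2]
finger_gap: 0.133
finger_force: 40.9
```

Call:
move_arm:
  deltas:
    - [0,0,1,0,0,0,-1]
    - [0,0,2,0,0,0,-1]
    - [0,0,2,0,0,0,-1]

```text
time: 5.65
tcp_pos: [0.4963, -0.3651, 0.0345]
tcp_rot: [-0.099, 3.139, -0.002]
force: [-3.6, 4.1, 17.1]
finger_gap: 0.131
finger_force: 43.2
```

Contact with the board (+17 N). Releasing and rising.

Call:
move_arm:
  deltas:
    - [0,0,-1,0,0,0,1]
    - [0,0,-1,0,0,0,1]
    - [0,0,-1,0,0,0,1]
    - [0,0,-1,0,0,0,1]
    - [0,0,-1,0,0,0,1]
    - [0,0,-20,0,0,0,1]
    - [0,0,-50,0,0,0,1]
    - [0,0,-90,0,0,0,1]
    - [0,0,-130,0,0,0,1]
    - [0,0,-170,0,0,0,1]

```text
time: 6.48
tcp_pos: [0.4958, -0.3645, 0.2049]
tcp_rot: [0.099, -3.14, -0.0]
force: [0.4, -0.8, -0.2]
finger_gap: 1.0
finger_force: 0.0
```

```bash
python3 - <<'E'
from h import *
p,d=r.capture("top"); c=cam("top"); P=allpts(c,d); z=P[...,2]
m=(d>0)&(z>.02)&(z<.06)&(abs(P[...,0]-.496)<.14)&(abs(P[...,1]+.365)<.1)
print(m.sum(),cv2.minAreaRect((P[m][:,:2]*1000).astype(np.float32)))
q=P[m&(z<.035)];print(len(q),np.linalg.lstsq(np.c_[q[:,:2]-q[:,:2].mean(0),np.ones(len(q))],q[:,2],rcond=None)[0])
# cheese pan food: white balls
i=p.astype(int); w=(d>0)&(i.min(2)>120)&(z>.1)&(z<.15)&(abs(P[...,0]-.63)<.12)&(abs(P[...,1]+.1)<.08)
print("cheese",w.sum(),np.median(z[w]),cv2.minAreaRect((P[w][:,:2]*1000).astype(np.float32)))
st=r.get_state();print(st["joints"].round(2))
delta([.30,.30,.33],82)
E
```

```text
1326 ((523.7682495117188, -331.42559814453125), (147.41812133789062, 305.07122802734375), 45.15929412841797)
1212 [-0.00156707 -0.00157277  0.02349389]
cheese 3038 0.1272856266518846 ((633.5423583984375, -92.84746551513672), (224.377685546875, 157.3232879638672), 3.576730251312256)
[-0.77  0.42  0.15  1.29 -0.   -0.83]
t 6.53 tcp [ 0.4975 -0.3661  0.2127] d mm [ 154.2  676.4 -122.6] turn [-0.006  0.007  0.203] F [-1.7  1.1  7.5] gap 1.001
```

Lid lies flat on the board. Now to the thermometer, high over everything.

Call:
move_arm:
  deltas:
    - [0,0,-40,0,0,0,1]
    - [0,20,-80,0,0,0,1]
    - [10,50,-117,0,0,0,1]
    - [95,643,-117,0,0,0.2,1]
    - [95,643,-117,0,0,0.2,1]
    - [95,643,-117,0,0,0.2,1]
    - [95,643,-117,0,0,0.2,1]
    - [95,643,-117,0,0,0.2,1]
    - [95,643,-117,0,0,0.2,1]
    - [95,643,-117,0,0,0.2,1]

```text
time: 7.37
tcp_pos: [0.4244, -0.0345, 0.3162]
tcp_rot: [0.216, 3.134, -0.0]
force: [0.7, -0.4, 0.4]
finger_gap: 0.998
finger_force: 0.0
```

```bash
python3 -c "
from h import *
delta([.36,.27,.33],82)"
```

```text
t 7.37 tcp [ 0.4244 -0.0345  0.3162] d mm [105.5 292.8 -13.9] turn [0.    0.    0.002] F [ 0.7 -0.4  0.4] gap 0.998
```

Call:
move_arm:
  deltas:
    - [105,293,-14,0,0,0,1]
    - [105,293,-14,0,0,0,1]
    - [105,293,-14,0,0,0,1]
    - [105,293,-14,0,0,0,1]
    - [105,293,-14,0,0,0,1]
    - [105,293,-14,0,0,0,1]
    - [105,293,-14,0,0,0,1]
    - [105,293,-14,0,0,0,1]
    - [105,293,-14,0,0,0,1]
    - [105,293,-14,0,0,0,1]

```text
time: 8.2
tcp_pos: [0.3609, 0.2693, 0.3299]
tcp_rot: [-0.211, -3.134, 0.001]
force: [0.2, 0.0, 0.0]
finger_gap: 0.998
finger_force: 0.0
```

Call:
move_arm:
  deltas:
    - [0,0,0,0,0,0,1]
    - [0,0,0,0,0,0,1]
    - [0,0,0,0,0,0,1]

```text
time: 8.45
tcp_pos: [0.3616, 0.2676, 0.3302]
tcp_rot: [0.217, 3.134, -0.0]
force: [-0.8, 0.2, 0.5]
finger_gap: 1.005
finger_force: 0.0
```

```bash
cat > th.py <<'E'
from h import *
import sys
st=r.get_state(); p,d=r.capture("wrist"); c=cam("wrist",st); P=allpts(c,d); z=P[...,2]
cv2.imwrite(f"pics/{sys.argv[1]}.png",p[...,::-1])
near=(d>0)&(abs(P[...,0]-.395)<.08)&(abs(P[...,1]-.3)<.08)
for lo,hi,n in((.152,.166,"top"),(.05,.062,"sleeve rim"),(.003,.012,"foot")):
    m=near&(z>lo)&(z<hi); q=P[m]
    if len(q)>20: v,u=np.nonzero(m); print(n,m.sum(),np.median(z[m]).round(4),cv2.minAreaRect((q[:,:2]*1000).astype(np.float32)),"px",u.mean(),v.mean())
delta([.395,.298,.18],81.5)
E
python3 th.py w4
```

```text
top 540 0.1578 ((395.7766418457031, 298.6129455566406), (23.54973030090332, 30.857336044311523), 82.6928939819336) px 352.98333333333335 203.1888888888889
sleeve rim 248 0.056 ((395.94970703125, 298.4425048828125), (37.77927017211914, 45.470542907714844), 81.05333709716797) px 343.4032258064516 176.39112903225808
foot 1509 0.0061 ((387.6746826171875, 309.5038757324219), (104.25291442871094, 109.48188018798828), 82.8132095336914) px 341.19549370444 168.93903247183565
t 8.5 tcp [0.3616 0.2677 0.3302] d mm [-28.9  34.7 150.2] turn [0.   0.   0.01] F [-0.8 -0.4 -0. ] gap 0.996
```

View pics/w4.png

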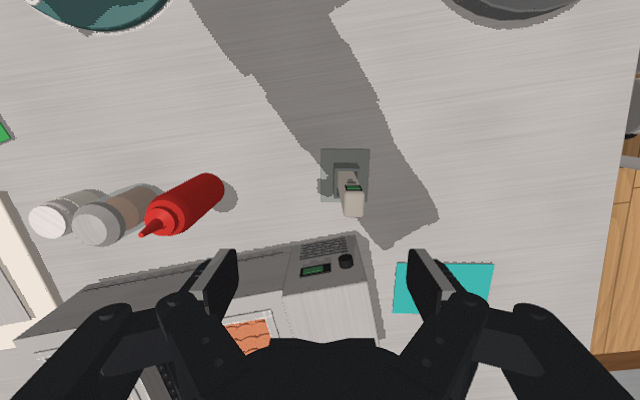

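The wrist view shows the thermometer's upright body with its top end at about (353,203), in the sleeve. The top measures 24 x 31 mm at z 0.158 and agrees with the overhead view within 1 mm. Going down to grip.

Call:
move_arm:
  deltas:
    - [-30,35,0,0,0,0,1]
    - [-30,35,30,0,0,0,1]
    - [-30,35,65,0,0,0,1]
    - [-30,35,100,0,0,0,1]
    - [-30,35,135,0,0,0,1]
    - [-30,35,170,0,0,0,1]
    - [-30,35,200,0,0,0,1]
    - [-30,35,220,0,0,0,1]
    - [-30,35,229,0,0,0,1]
    - [-30,35,229,0,0,0,1]

```text
time: 9.33
tcp_pos: [0.3952, 0.2982, 0.0999]
tcp_rot: [-0.216, -3.132, 0.002]
force: [-0.3, 0.2, -0.0]
finger_gap: 1.001
finger_force: 0.0
```

Call:
move_arm:
  deltas:
    - [0,0,0,0,0,0,-1]
    - [0,0,0,0,0,0,-1]
    - [0,0,0,0,0,0,-1]
    - [0,0,0,0,0,0,-1]
    - [0,0,0,0,0,0,-1]
    - [0,0,0,0,0,0,-1]
  newtons: 40

```text
time: 9.83
tcp_pos: [0.3961, 0.2993, 0.1018]
tcp_rot: [0.215, 3.133, 0.001]
force: [-0.4, -0.1, 7.2]
finger_gap: 0.278
finger_force: 40.4
```

```bash
python3 -c "
from h import *
delta([.3958,.2986,.1],82); print(r.get_state()['finger_force'])"
```

```text
t 9.83 tcp [0.3961 0.2993 0.1018] d mm [ 0.2 -0.8  1.8] turn [0.001 0.001 0.003] F [-0.4 -0.1  7.2] gap 0.278
40.44805705547333
```

Call:
move_arm:
  deltas:
    - [0,0,-10,0,0,0,-1]
    - [0,0,-25,0,0,0,-1]
    - [0,0,-45,0,0,0,-1]
    - [0,0,-70,0,0,0,-1]
    - [0,0,-100,0,0,0,-1]
    - [0,0,-130,0,0,0,-1]
    - [0,0,-165,0,0,0,-1]
    - [0,0,-200,0,0,0,-1]
    - [0,0,-225,0,0,0,-1]
    - [0,0,-225,0,0,0,-1]

```text
time: 10.67
tcp_pos: [0.3967, 0.2996, 0.3307]
tcp_rot: [0.214, 3.129, 0.005]
force: [1.5, 0.1, -0.5]
finger_gap: 0.274
finger_force: 39.8
```

```bash
python3 - <<'E'
from h import *
delta([.632,-.095,.325],93.6); st=r.get_state(); t=st["tcp_pos"]
for nm in("scene","top"):
    p,d=r.capture(nm);P=allpts(cam(nm),d);z=P[...,2]
    m=(d>0)&(np.hypot(P[...,0]-t[0],P[...,1]-t[1])<.05)&(z>.15)&(z<t[2]-.01); q=P[m]
    if len(q)<20: continue
    print(nm,len(q),q[:,2].min())
    for a in np.arange(.22,.33,.02):
        s=q[abs(q[:,2]-a)<.01]
        if len(s): print(a.round(2),s.mean(0).round(4))
    cv2.imwrite(f"pics/{nm}5.png",p[...,::-1])
E
```

```text
t 10.67 tcp [0.3967 0.2996 0.3307] d mm [-286.8 -358.9    5.9] turn [ 0.003  0.006 -0.2  ] F [ 1.5  0.1 -0.5] gap 0.274
scene 269 0.2391311962003898
0.24 [0.4038 0.2961 0.2447]
0.26 [0.4048 0.2952 0.2612]
0.28 [0.4063 0.2939 0.2807]
0.3 [0.4067 0.2937 0.3004]
0.32 [0.4071 0.2945 0.3154]
top 25 0.25760885364679686
0.26 [0.3809 0.2949 0.2634]
0.28 [0.3823 0.2946 0.2836]
0.3 [0.3916 0.2919 0.2995]
0.32 [0.3905 0.2915 0.3147]
```

The thermometer is held upright, lens at ≈0.237. Carrying it over the rail.

Call:
move_arm:
  deltas:
    - [-10,-13,0,0,0,0,-1]
    - [-30,-38,0,0,0,-0.02,-1]
    - [-55,-69,0,0,0,-0.04,-1]
    - [-80,-100,0,0,0,-0.06,-1]
    - [-105,-131,0,0,0,-0.08,-1]
    - [-130,-163,0,0,0,-0.1,-1]
    - [-155,-194,0,0,0,-0.12,-1]
    - [-180,-225,0,0,0,-0.14,-1]
    - [-205,-257,0,0,0,-0.16,-1]
    - [-225,-282,0,0,0,-0.17,-1]

```text
time: 11.6
tcp_pos: [0.5807, -0.0137, 0.3243]
tcp_rot: [0.052, -3.139, -0.0]
force: [0.8, -0.1, -2.0]
finger_gap: 0.273
finger_force: 39.8
```

```bash
python3 -c "
from h import *
delta([.6315,-.095,.325],93.6)"
```

```text
t 11.6 tcp [ 0.5807 -0.0137  0.3243] d mm [-48.1 -83.   -0.8] turn [ 0.    -0.002 -0.03 ] F [ 0.8 -0.1 -2. ] gap 0.273
```

Call:
move_arm:
  deltas:
    - [-12,-20,0,0,0,-0.01,-1]
    - [-24,-40,0,0,0,-0.02,-1]
    - [-36,-60,0,0,0,-0.03,-1]
    - [-44,-75,0,0,0,-0.03,-1]
    - [-48,-83,0,0,0,-0.03,-1]
    - [-48,-83,0,0,0,-0.03,-1]
    - [-48,-83,0,0,0,-0.03,-1]
    - [-48,-83,0,0,0,-0.03,-1]

```text
time: 12.27
tcp_pos: [0.6304, -0.0914, 0.3261]
tcp_rot: [0.1, -3.14, -0.0]
force: [-0.5, 0.7, -1.2]
finger_gap: 0.273
finger_force: 39.8
```

```bash
python3 - <<'E'
from h import *
delta([.6315,-.095,.261],93.6); t=r.get_state()["tcp_pos"]
for nm in("scene","top"):
    p,d=r.capture(nm);P=allpts(cam(nm),d);z=P[...,2]
    if nm=="scene":
        m=(d>0)&(np.hypot(P[...,0]-t[0],P[...,1]-t[1])<.04)&(z>.19)&(z<t[2]); q=P[m]; print(len(q),"lowest",np.sort(q[:,2])[:5])
        for a in np.arange(.22,.33,.02):
            s=q[abs(q[:,2]-a)<.01]
            if len(s): print(a.round(2),s.mean(0).round(4))
    i=p.astype(int); w=(d>0)&(i.min(2)>110)&(z>.115)&(z<.14)&(abs(P[...,0]-.63)<.09)&(abs(P[...,1]+.095)<.06)
    print(nm,"cheese",w.sum(),np.median(z[w]),cv2.minAreaRect((P[w][:,:2]*1000).astype(np.float32)))
    cv2.imwrite(f"pics/{nm}6.png",p[...,::-1])
E
```

```text
t 12.27 tcp [ 0.6304 -0.0914  0.3261] d mm [-0.9 -3.7 65.1] turn [ 0.    -0.     0.001] F [-0.5  0.7 -1.2] gap 0.273
462 lowest [0.2318061  0.23416013 0.2341928  0.23419855 0.23451858]
0.24 [ 0.6364 -0.0948  0.2401]
0.26 [ 0.64   -0.0959  0.2614]
0.28 [ 0.6399 -0.0963  0.2802]
0.3 [ 0.6412 -0.0958  0.3   ]
0.32 [ 0.6424 -0.095   0.3175]
scene cheese 937 0.1224738772101065 ((623.052490234375, -91.98145294189453), (137.7015380859375, 77.59888458251953), 5.037370681762695)
top cheese 0 nan ((0.0, 0.0), (0.0, 0.0), 0.0)
  return _methods._mean(a, axis=axis, dtype=dtype,
  ret = ret.dtype.type(ret / rcount)
```

View pics/scene6.png

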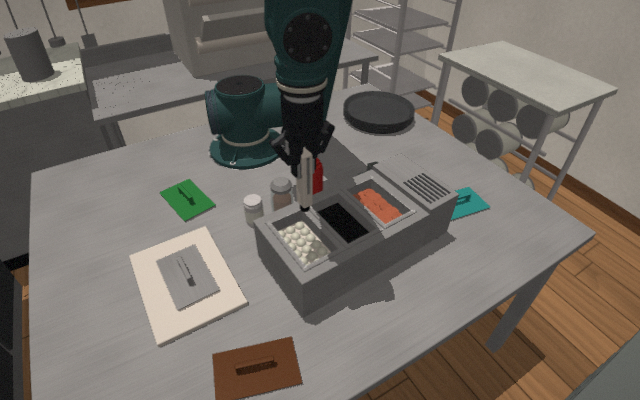

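The lid lies flat on the board at (187,278), and the thermometer hangs upright above the open cheese pan with its lens at (305,207). Lowering to ≈40 mm over the food.

Call:
move_arm:
  deltas:
    - [-1,-3,6,0,0,0,-1]
    - [-1,-3,16,0,0,0,-1]
    - [-1,-3,28,0,0,0,-1]
    - [-1,-3,40,0,0,0,-1]
    - [-1,-3,50,0,0,0,-1]
    - [-1,-3,58,0,0,0,-1]
    - [-1,-3,62,0,0,0,-1]
    - [-1,-3,64,0,0,0,-1]
    - [-1,-3,64,0,0,0,-1]
    - [-1,-3,64,0,0,0,-1]

```text
time: 13.2
tcp_pos: [0.6322, -0.0953, 0.2626]
tcp_rot: [-0.099, 3.139, -0.0]
force: [-0.0, -0.5, -1.0]
finger_gap: 0.274
finger_force: 39.7
```

Call:
move_arm:
  deltas:
    - [0,0,0,0,0,0,-1]
    - [0,0,0,0,0,0,-1]
    - [0,0,0,0,0,0,-1]
    - [0,0,0,0,0,0,-1]
    - [0,0,0,0,0,0,-1]
    - [0,0,0,0,0,0,-1]

```text
time: 13.7
tcp_pos: [0.6321, -0.0953, 0.2622]
tcp_rot: [0.099, -3.14, 0.0]
force: [-1.1, -0.5, -1.3]
finger_gap: 0.277
finger_force: 39.7
```

```bash
python3 - <<'E'
from h import *
delta([.6315,-.095,.261],93.6); s=r.get_state(); t=s["tcp_pos"]; print(s["finger_force"],abs(s["joint_vel"]).max())
p,d=r.capture("scene");P=allpts(cam("scene"),d);z=P[...,2]
m=(d>0)&(np.hypot(P[...,0]-t[0],P[...,1]-t[1])<.03)&(z>.14)&(z<t[2]); q=P[m]; print("lowest",np.sort(q[:,2])[:5].round(4))
for a in np.arange(.17,.27,.02):
    k=q[abs(q[:,2]-a)<.01]
    if len(k): print(a.round(2),k.mean(0).round(4))
E
```

```text
t 13.7 tcp [ 0.6321 -0.0953  0.2622] d mm [0.6 0.4 1.2] turn [-0. -0.  0.] F [-1.1 -0.5 -1.3] gap 0.277
39.737722277641296 0.0011255483077045483
lowest [0.1683 0.1697 0.1709 0.1713 0.172 ]
0.17 [ 0.639  -0.0988  0.1748]
0.19 [ 0.6415 -0.0997  0.1929]
0.21 [ 0.6421 -0.1002  0.2103]
0.23 [ 0.6425 -0.0996  0.2302]
0.25 [ 0.6436 -0.0995  0.2497]
```

The arm is still, the thermometer upright, and the lens at 0.168–0.169, which is 40 mm above the food. Handing in.

```bash
python3 -c "
from plant import r
print(r.sign_off())"
```

```text
the job is handed in; nothing more can be done
None
```

I handed the job in at about 14 s: the lid lies flat, handle up, on the white board, and the thermometer is held upright and still about 40 mm above the middle of the cheese; the sign-off returned no verdict.

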